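# Lid, beater and drive: ready the table mixer and hold it running

## Robot

A 6-joint arm with a two-finger parallel gripper is mounted at the origin on a cart in front of the work surface, level with it; the furniture and walls round the work are solid. World frame = base frame: x ahead of the robot, y to its left, z up, the work surface at z = 0. Lengths are in m, angles in rad, forces in N, time in s.
With the tool pointing down it reaches from about 0.3 to 0.875 m from the base axis. Payload 6.4 kg.
Tool frame: the origin (TCP) lies midway between the tips of the shut fingers; the grasp point (between the pads) lies 19 mm behind it (bot.grip_depth is the distance from the TCP to the grasp point, in m); z points along the fingers, y is the line along which they close (so a half turn about z gives the same grasp; the last joint's range is limited). The gripper opens to 88 mm and grips with 3 to 60 N. Pads are 18 mm wide; open, the fingers measure 123 mm over their backs; the gripper's body (75 mm by 187 mm) begins 45 mm behind the grasp point.
Start: joints at [1.043, 0.181, 1.607, -0, 1.354, -0.206], TCP at [0.182, 0.546, 0.239] pointing down, gripper open.
Joint ranges: [-2.99, 2.99], [-0.89, 2.07], [0.3, 2.58], [-1.14, 4.28], [0, 2.63], [-3.12, 3.12]. Speed limits (rad/s): [2.57, 2.57, 3.01, 3.14, 3.14, 3.14].

## Interface

Orientations are given as [roll, pitch, yaw] about the fixed x, y, z axes, in that order (R = Rz(yaw) Ry(pitch) Rx(roll)).
In Python, from workcell import bot gives the robot as it stands. The module is installed in compiled form; this text tells all that it offers.
- The arm moves only by the tool servo_tool, never from a script. Its argument "steps" is a list of rows, each a list of 6 numbers: the shift along the tool's x, y, z in units of 0.5 m (1.0 is 0.5 m), then the turn, a rotation vector about the tool's x, y, z in units of 90 degrees (1.0 is 90 degrees). In form: [[dx, dy, dz, ax, ay, az], ...]. A call has 1 to 20 rows; each row shifts and turns the commanded pose from where the row before left it, along the tool's axes as they then stand; what a row does not reach is not made up. A row lasts 1/8 s, in which the tool goes at most 62.5 mm and 10.7 degrees, less where a joint would pass 70% of its speed; a pose out of reach is approached as far as the arm can. A call with a number of a shift or a turn outside -1 to 1 is refused whole. A call with a gripper value outside its range is refused whole. "claw" is the opening, from -1 (shut) to 1 (fully open), set as the call begins (left out, the last holds). The fingers move at their own pace and stop on an object; "grip_force" is the grip in N (left out, the last holds). Time passes only in rows, so rows that do not move let the fingers close. It gives the time, the measured TCP pose, the force, the opening and the grip force at its end, in the units of the state.
- bot.observe(): the state, without advancing time (a new reading comes with each control period).
- bot.grab_frame(name): name is "scene" or "top" or "wrist"; returns a dict with "image" (480x640x3 uint8, red, green, blue), "fov_y" (degrees; the focal length in pixels is half the picture's height over the tangent of half this angle, whatever the lens; pixels are square), "cx", "cy" (the principal point, pixels), "eye" and "orientation" of the camera in the world; the wrist camera has in their place "T_tool_cam" (4x4, takes a point from camera to tool coordinates, whose origin is the TCP and whose axes are the flange's). Camera axes: x right, y down, z forward; pixel columns grow to the right and rows downward; lengths in m; the calibration is good to about 2 mm. A picture is of the moment at which its call begins: read the wrist's pose just before it. There is no depth.
- bot.hand_in(): hands the job in; it is judged then, once.
The state is a dict: "t": time; "joint_pos": joint angles; "joint_velocities": joint speeds; "tau": joint torques, N m; "position": TCP position; "ee_rot": TCP orientation; "contact_force": force on the tool from outside, world axes, zero at the start; "moment": the same for the moment, N m; "finger_gap": finger opening in m; "finger_force": force on a finger pad.
Only numpy, scipy, OpenCV 4.12 (cv2) and the standard library are available. Lean on these libraries where they do the work, as an engineer would, in place of code of your own. Each camera call takes 0.05 s, during which the arm holds its last target. There are 200 camera calls.

## Task

Set the blue splash lid into the mouth of the mixer's clear tub so that it sits flat on the rim, and let go of it. Then take the beater out of its wooden stand by the orange knob, lower it upright through the lid's chimney, and turn it until its four splines drop fully home in the red drive coupling at the bottom. Finish while still holding the knob, pushing the beater down against the sprung drive so that the drive stays all the way down; leave the salt shaker and the spice jar where they stand.

Things in the scene. Friction and masses are not known exactly. Their poses are not given: they have to be found in the camera images.
- mixer: table mixer, fixed to the worktop: white round motor housing 128 mm across and 50 mm high, on it a clear round tub, inside diameter 86 mm, wall 4 mm, rim 115 mm above the worktop. Origin: centre of its underside. z up.
- tub_rim (a point): centre of the tub's open mouth, at the height of the rim; z up
- socket (a point): drive coupling at the tub's bottom: black disc with four red blocks (9 x 9 mm, 14 mm high) that leave a cross of two slots 10 mm wide, 14 mm deep. Point: on the axis on the slot floor, 60 mm above the worktop with the drive up; x and y run along the slots (quarter turns are alike). It stands at any angle, is stiff to turn (0.2 N m) and goes down with the drive.
- drive_press (a joint): how far the sprung drive with its coupling is pushed down: 0 up, 0.006 m fully down. The spring needs 4 N to start and about 9 N for fully down, then meets a hard stop. It comes up again when let go; the beater's weight does not press it.
- splash_lid: blue splash lid, 0.12 kg, loose on the worktop: hollow tapered plug 25 mm high (72 mm across below, 83 mm above), flange 100 mm across, 6 mm thick, then a round chimney. Origin: centre of the plug's underside, z up. Seated, the flange lies on the tub's rim and the origin is 25 mm below the rim, the chimney's top 155 mm above the worktop.
- chimney (a point): middle of the lid's chimney, 48 mm above the lid's origin: a tube 56 mm across outside, 45 mm inside, 34 mm high (31 to 65 mm above the lid's origin); the place to grip the lid; z up
- beater: steel beater, 158 mm long, 0.13 kg, upright in the stand, foot 8 mm above the worktop. Foot: four splines in a cross, 24 mm over, 7 mm thick, 16 mm high (lowest 5 mm: lead-in 20 mm over, 4 mm thick); stem with four wire loops 35 mm across from 22 to 88 mm. Origin: centre of the foot's underside; z up to the knob; x and y along the splines. Meshed, its origin lies on socket.
- knob (a point): centre of the beater's orange knob, 138 mm above its foot: 28 x 28 mm square, 40 mm high (118 to 158 mm above the foot), rounded edges, its sides square to the splines' x and y; the place to grip the beater
- stand: round wooden stand for the beater, fixed, 76 mm across, 30 mm high, with a hole about 30 mm wide and 22 mm deep; origin: centre of its underside
- salt_shaker: bystander: glass salt shaker, 44 mm across, 90 mm high; origin centre of underside
- spice_jar: bystander: small glass spice jar with a green cap, 46 mm across, 106 mm high; origin centre of underside
Not all that is in view belongs to the job. Leave any green look-alike of the mixer alone.

How it is judged:
On the way, in this order (a step that is already met when the one before it is completed fails the run):
1. the splash lid sits flat on the tub's rim and the fingers have let go of it (horizontal distance between splash_lid and tub_rim below 0.005 m and z of splash_lid in the frame of tub_rim between -0.029 and -0.022 m and angle between splash_lid's own z axis and vertical below 0.07 rad and contact force between the fingers and splash_lid below 0.2 N), for 0.2 s.
2. the beater stands meshed: its foot on the floor of the coupling's slots, the lid still seated (horizontal distance between splash_lid and tub_rim below 0.005 m and z of splash_lid in the frame of tub_rim between -0.029 and -0.022 m and angle between splash_lid's own z axis and vertical below 0.07 rad and z of beater in the frame of socket below 0.004 m and horizontal distance between beater and socket below 0.005 m and angle between beater's own z axis and vertical below 0.12 rad), for 0.2 s.
At the end, for the whole second after the job is handed in: Fingers still on the beater (over 2 N), drive down over 4.5 mm; beater at rest, origin under 4 mm above the slot floor, within 5 mm of the axis, tilt under 0.12 rad; lid seated: origin 22 to 29 mm below the rim, within 5 mm of the axis, tilt under 0.07 rad (all of step 2 and value of joint drive_press above 0.0045 m and contact force between the fingers and beater above 2 N and linear speed of beater below 0.02 m/s); the arm keeps its last pose, push and grip.
It fails at once if a bystander (salt shaker or spice jar) is pushed more than 20 mm or tipped (distance of any of salt_shaker, spice_jar from where it was at the start of the episode above 0.02 m or angle between any of salt_shaker, spice_jar's own z axis and vertical above 0.3 rad).
It also fails if it takes over 58 s, if anything falls off the work surface, if the arm or the gripper's body presses on something with over 40 N, if the wrist force passes 120 N, or if a joint passes its speed limit or range.

## Working session

There is one attempt and no reset: what is moved stays moved. The work goes in short steps, Python scripts to look and compute and a tool call to move; the robot and the scene stay as the last step left them, time stands still between calls to the robot, and variables do not carry over. Pictures are saved under pics/ and viewed, at most 10 in all, crops included, and the job is handed in when it is done.

Besides the shell and the picture viewer there is one more tool, called in YAML: its name, and indented under it one key for each argument. servo_tool: Moves the arm, as the interface text tells. Shifts and turns lie within -1 to 1; 1 stands for 0.5 m of shift or 90 degrees of turn. Its arguments: {"type":"object","properties":{"steps":{"type":"array","items":{"type":"array","items":{"type":"number","minimum":-1,"maximum":1}}},"claw":{"type":"number"},"grip_force":{"type":"number"}},"required":["steps"]}

```bash
mkdir -p pics; python3 - <<'E'
from workcell import bot
import cv2,pickle
print(bot.observe())
D={}
for n in("scene","top","wrist"):
    f=bot.grab_frame(n);D[n]=f
    cv2.imwrite(f"pics/{n}0.png",f["image"][:,:,::-1])
    print(n,{k:v for k,v in f.items() if k!="image"})
pickle.dump(D,open("d0.pkl","wb"))
E
```

```text
{'t': 0.0, 'joint_pos': array([ 1.04272461e+00,  1.81525090e-01,  1.60796825e+00,  8.63563500e-06,
        1.35379958e+00, -2.06323079e-01]), 'joint_velocities': array([-0.00088887,  0.00100581, -0.00083642, -0.00027976,  0.00313107,
        0.00024089]), 'tau': array([-7.32593890e-05, -4.33862865e+01, -3.41854084e+01,  7.01596029e-02,
        3.84640123e-02, -1.18474286e-04]), 'position': array([0.18155656, 0.54503806, 0.23783832]), 'ee_rot': array([-3.13993018e+00, -3.56570782e-04,  2.81984185e+00]), 'contact_force': array([-0.97037416,  0.25624135, -0.5157317 ]), 'moment': array([-0.05197768, -0.03963035,  0.03356502]), 'finger_force': 0.0, 'finger_gap': 0.08824066749397859}
scene {'fov_y': 46.37470870527432, 'cx': 325.7917723767608, 'cy': 230.20356879229774, 'eye': array([-0.26900154, -0.36598336,  1.13336781]), 'orientation': array([-2.38661648, -0.00591931, -1.03203458])}
top {'fov_y': 47.310710560295384, 'cx': 331.4806671277853, 'cy': 227.26449300686326, 'eye': array([0.41585803, 0.15244404, 1.28447786]), 'orientation': array([-3.035334  , -0.02280361, -1.5653779 ])}
wrist {'fov_y': 59.782020194704494, 'cx': 315.1327390114713, 'cy': 229.6193284013942, 'T_tool_cam': array([[ 1.11786810e-03, -9.55263993e-01, -2.95752352e-01,
         7.64466562e-02],
       [ 9.99999317e-01,  9.67196257e-04,  6.55749922e-04,
         2.40759447e-05],
       [-3.40363721e-04, -2.95752883e-01,  9.55264422e-01,
        -1.46822583e-01],
       [ 0.00000000e+00,  0.00000000e+00,  0.00000000e+00,
         1.00000000e+00]])}
```

View pics/scene0.png

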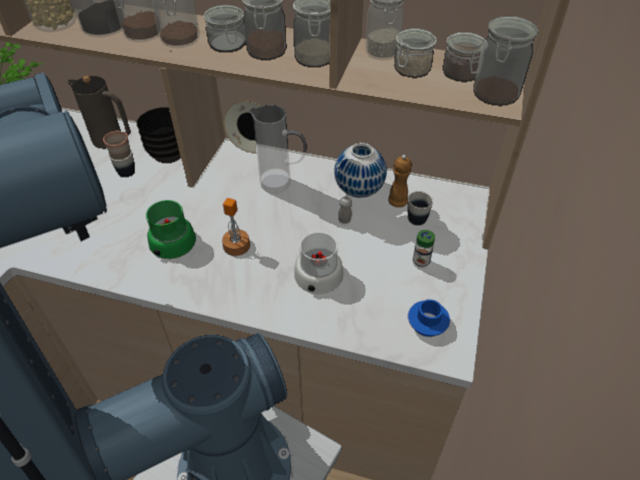

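View pics/top0.png

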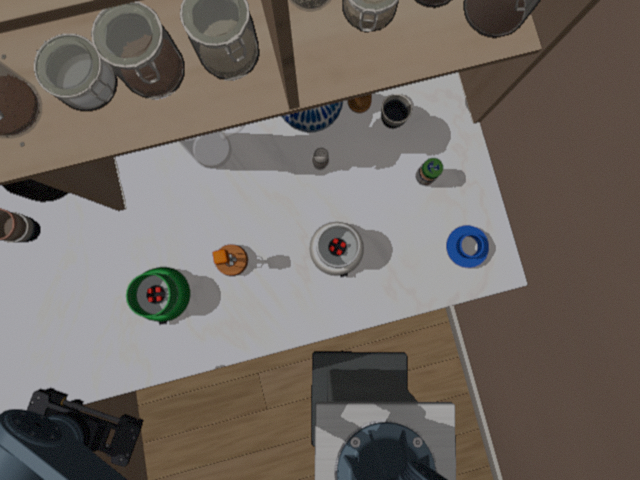

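Scene picture: lid (429,317), white mixer (318,265), green look-alike (170,232), which is to be left alone, beater in stand (235,238), salt shaker (345,208) and spice jar (424,248). Top picture: lid (468,246), white mixer with red coupling (337,248), green look-alike with red coupling (156,295), knob (221,256). The white one fits "mixer"; I confirm it in a crop while measuring.

```bash
cat > h.py <<'E'
import numpy as np,cv2
from scipy.spatial.transform import Rotation as Rt
from scipy.optimize import least_squares
def cam(f,st=None):
    fl=240/np.tan(np.radians(f["fov_y"])/2)
    K=np.array([[fl,0,f["cx"]],[0,fl,f["cy"]],[0,0,1]])
    if "eye" in f: R=Rt.from_euler("xyz",f["orientation"]).as_matrix();e=f["eye"]
    else:
        Rw=Rt.from_euler("xyz",st["ee_rot"]).as_matrix();T=f["T_tool_cam"]
        R=Rw@T[:3,:3];e=st["position"]+Rw@T[:3,3]
    return K,R,e
def proj(c,P):
    K,R,e=c;q=(np.atleast_2d(P)-e)@R@K.T
    return q[:,:2]/q[:,2:]
def ray(c,uv,z):
    K,R,e=c;d=R@np.linalg.inv(K)@np.array([uv[0],uv[1],1.]);return e+d*(z-e[2])/d[2]
def mask(im,col):
    h=cv2.cvtColor(im,cv2.COLOR_RGB2HSV);lo,hi={"blue":((105,150,60),(125,255,255)),"red":((0,170,70),(4,255,255)),"orange":((6,200,120),(16,255,255)),"green":((45,100,40),(80,255,255))}[col]
    return cv2.inRange(h,lo,hi)
def blobs(m,amin=15):
    n,l,s,c=cv2.connectedComponentsWithStats(m);return sorted([(int(s[i,4]),c[i].round(1).tolist(),s[i,:4].tolist()) for i in range(1,n) if s[i,4]>=amin],reverse=True)
E
python3 - <<'E'
import pickle;from h import *
D=pickle.load(open("d0.pkl","rb"))
for n in("top","scene"):
    c=cam(D[n])
    for col,z in(("blue",.035),("red",.073),("orange",.14),("green",.1)):
        for b in blobs(mask(D[n]["image"],col))[:6]: print(n,col,b,ray(c,b[1],z).round(4))
ct=cam(D["top"])
for nm,uv,z in(("salt",(321,155),.09),("spice",(432,168),.106),("shelf edge",(292,110),.4),("table front",(220,365),0),("mixer",(337,248),.06),("stand",(236,260),.03)): print(nm,ray(ct,uv,z).round(3))
im=D["top"]["image"];a=cv2.resize(im[190:310,130:500],None,fx=2.1,fy=2.1,interpolation=cv2.INTER_CUBIC)
b=cv2.resize(D["scene"]["image"][190:340,140:460],(777,364),interpolation=cv2.INTER_CUBIC)
w=max(a.shape[1],777);a=cv2.copyMakeBorder(a,0,0,0,w-a.shape[1],0);b=cv2.copyMakeBorder(b,0,0,0,w-777,0)
cv2.imwrite("pics/crop.png",np.vstack([a,b[:340]])[:600,:,::-1])
E
```

```text
top blue (1073, [466.7, 246.3], [447, 226, 41, 41]) [ 0.5078 -0.1864  0.035 ]
top red (27, [158.4, 298.1], [156, 296, 6, 6]) [0.3871 0.5018 0.073 ]
top red (25, [157.4, 289.0], [155, 287, 6, 5]) [0.4068 0.5047 0.073 ]
top red (23, [339.0, 251.8], [337, 249, 5, 6]) [0.4907 0.1086 0.073 ]
top red (22, [335.3, 240.8], [333, 239, 6, 5]) [0.5151 0.1169 0.073 ]
top red (21, [150.0, 298.8], [148, 297, 5, 5]) [0.3855 0.5199 0.073 ]
top red (20, [342.5, 244.6], [340, 242, 6, 6]) [0.5068 0.1009 0.073 ]
top orange (144, [219.8, 256.4], [214, 249, 13, 15]) [0.4753 0.359  0.14  ]
top green (1575, [162.0, 294.2], [127, 268, 63, 54]) [0.396  0.4867 0.1   ]
top green (211, [431.7, 168.4], [422, 159, 20, 19]) [ 0.6749 -0.0946  0.1   ]
scene blue (1085, [428.6, 317.8], [409, 300, 41, 36]) [ 0.504  -0.1929  0.035 ]
scene blue (23, [343.4, 163.6], [340, 160, 7, 9]) [0.8871 0.2553 0.035 ]
scene blue (17, [362.8, 172.5], [362, 168, 3, 9]) [0.8814 0.1855 0.035 ]
scene blue (16, [354.6, 183.3], [353, 180, 5, 7]) [0.8266 0.1833 0.035 ]
scene blue (16, [340.2, 158.3], [338, 155, 5, 7]) [0.9038 0.2761 0.035 ]
scene red (25, [320.3, 254.7], [318, 252, 7, 6]) [0.5115 0.1092 0.073 ]
scene orange (62, [229.0, 202.6], [224, 199, 11, 8]) [0.4915 0.3692 0.14  ]
scene green (1944, [169.1, 230.0], [147, 200, 49, 58]) [0.3643 0.4668 0.1   ]
scene green (374, [17.8, 70.9], [2, 59, 40, 24]) [0.6658 1.4188 0.1   ]
scene green (215, [7.7, 52.5], [0, 43, 20, 20]) [0.7291 1.5525 0.1   ]
scene green (185, [425.2, 239.2], [417, 230, 18, 17]) [ 0.6709 -0.1006  0.1   ]
salt [0.705 0.15  0.09 ]
spice [ 0.674 -0.094  0.106]
shelf edge [0.705 0.199 0.4  ]
table front [0.234 0.377 0.   ]
mixer [0.5   0.113 0.06 ]
stand [0.473 0.342 0.03 ]
```

View pics/crop.png

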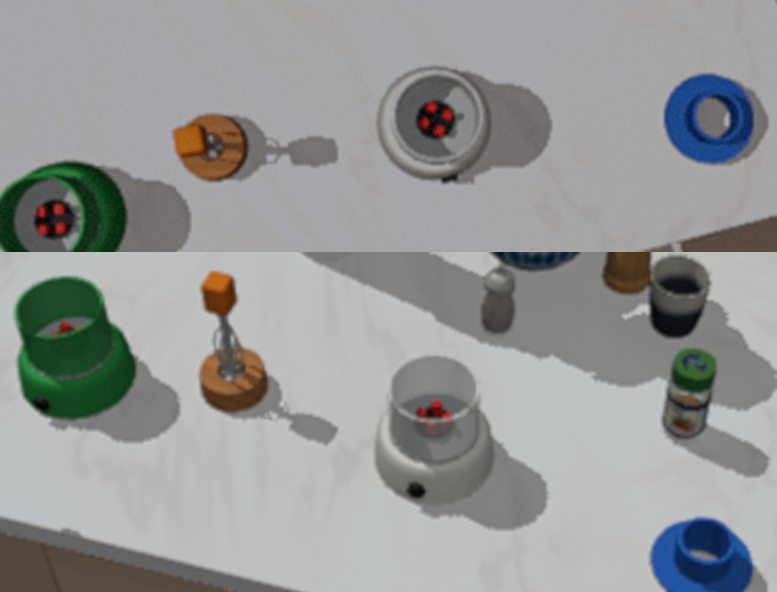

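The crop shows the white mixer (top half 435,120) with its clear tub and red coupling: this is the one. The blue lid stands upright and the beater is in its stand. First the wrist camera goes over the mixer.

servo_tool:
  steps:
    - [-0.067, -0.054, -0.01, 0, 0, 0]
    - [-0.067, -0.054, -0.01, 0, 0, 0]
    - [-0.067, -0.054, -0.01, 0, 0, 0]
    - [-0.067, -0.054, -0.01, 0, 0, 0]
    - [-0.067, -0.054, -0.01, 0, 0, 0]
    - [-0.067, -0.054, -0.01, 0, 0, 0]
    - [-0.067, -0.054, -0.01, 0, 0, 0]
    - [-0.067, -0.054, -0.01, 0, 0, 0]
    - [-0.067, -0.054, -0.01, 0, 0, 0]
    - [-0.067, -0.054, -0.01, 0, 0, 0]
    - [-0.067, -0.054, -0.01, 0, 0, 0]
    - [-0.067, -0.054, -0.01, 0, 0, 0]
    - [0, 0, 0, 0, 0, 0]
    - [0, 0, 0, 0, 0, 0]
  claw: 1

```text
t: 1.9
position: [0.4602, 0.1113, 0.2983]
ee_rot: [3.142, -0.001, 2.819]
contact_force: [0.0, 0.8, -0.3]
finger_gap: 0.0881
finger_force: 0.0
```

```bash
cat > shot.py <<'E'
from h import *
from workcell import bot
import pickle,sys
def shot(n):
    st=bot.observe();f=bot.grab_frame("wrist");pickle.dump((st,f),open(n+".pkl","wb"))
    cv2.imwrite(f"pics/{n}.png",f["image"][:,:,::-1]);print(st["t"],st["position"].round(4),st["ee_rot"].round(4),st["joint_pos"].round(2),st["contact_force"].round(2))
    return st,f,cam(f,st)
def to(st,xyz,yaw):  # total shift in tool units; world frame turn about tool z in units
    R=Rt.from_euler("xyz",st["ee_rot"]).as_matrix();d=R.T@(np.array(xyz)-st["position"])/.5
    T=Rt.from_euler("xyz",[np.pi,0,yaw]).as_matrix();r=Rt.from_matrix(R.T@T).as_rotvec()/(np.pi/2)
    print("shift",d.round(4),"turn",r.round(4))
E
python3 - <<'E'
from shot import *
st,f,c=shot("mix1")
for b in blobs(mask(f["image"],"red"),40): print(b,ray(c,b[1],.074).round(4))
to(st,(.507-.04,-.19,.25),2.82)
E
```

```text
1.9 [0.4602 0.1113 0.2983] [ 3.1416e+00 -1.2000e-03  2.8193e+00] [-0.01 -0.1   1.78  0.    1.47 -1.26] [ 0.02  0.84 -0.34]
(83, [323.7, 221.6], [319, 217, 10, 10]) [0.4916 0.1095 0.074 ]
(73, [340.8, 243.1], [337, 239, 10, 9]) [0.5167 0.1182 0.074 ]
(73, [321.1, 240.7], [317, 237, 9, 9]) [0.5086 0.1014 0.074 ]
(42, [342.1, 224.7], [339, 220, 7, 9]) [0.4999 0.1247 0.074 ]
shift [-0.2038 -0.5673  0.0963] turn [ 0.     -0.0007 -0.0004]
```

View pics/mix1.png

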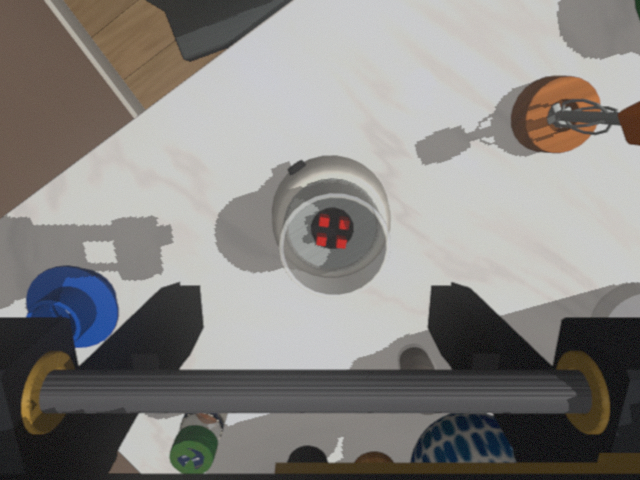

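The wrist picture shows the mixer's coupling at (331,232) with four red blocks, the lid at lower left (72,305) and the stand at upper right (555,115). Next I look at the lid from close by.

servo_tool:
  steps:
    - [-0.0255, -0.071, 0.02, 0, 0, 0]
    - [-0.0255, -0.071, 0.02, 0, 0, 0]
    - [-0.0255, -0.071, 0.02, 0, 0, 0]
    - [-0.0255, -0.071, 0.02, 0, 0, 0]
    - [-0.0255, -0.071, 0.02, 0, 0, 0]
    - [-0.0255, -0.071, 0.02, 0, 0, 0]
    - [-0.0255, -0.071, 0.02, 0, 0, 0]
    - [-0.0255, -0.071, 0.02, 0, 0, 0]
    - [0, 0, 0, 0, 0, 0]
    - [0, 0, 0, 0, 0, 0]

```text
t: 3.2
position: [0.4677, -0.1893, 0.2186]
ee_rot: [3.141, -0.001, 2.821]
contact_force: [-0.1, 0.2, 0.1]
finger_gap: 0.088
finger_force: 0.0
```

```bash
python3 - <<'E'
from shot import *
st,f,c=shot("lid1")
m=mask(f["image"],"blue");b=blobs(m,200);print(b[:2])
cn=max(cv2.findContours(m,0,2)[0],key=cv2.contourArea);hull=cv2.convexHull(cn)
th=np.linspace(0,2*np.pi,90)
def model(x,y):
    P=[np.c_[x+r*np.cos(th),y+r*np.sin(th),0*th+z] for r,z in((.05,.025),(.05,.031),(.028,.065))]
    return cv2.convexHull(proj(c,np.vstack(P)).astype(np.float32))
def cen(h): M=cv2.moments(h);return np.array([M["m10"],M["m01"]])/M["m00"]
r=least_squares(lambda p:cen(model(*p))-cen(hull),[.507,-.19])
print(r.x,cv2.contourArea(hull),cv2.contourArea(model(*r.x)))
to(st,(r.x[0],r.x[1],.10),2.82);
E
```

```text
3.2 [ 0.4677 -0.1893  0.2186] [ 3.1410e+00 -6.0000e-04  2.8208e+00] [-0.62  0.04  1.8   0.    1.3  -1.87] [-0.14  0.17  0.06]
[(5235, [340.5, 233.4], [276, 187, 113, 109])]
[ 0.51011896 -0.18727263] 9486.0 10481.482196636032
shift [-0.0794  0.0304  0.2373] turn [ 0.0004 -0.0004  0.0005]
```

View pics/lid1.png

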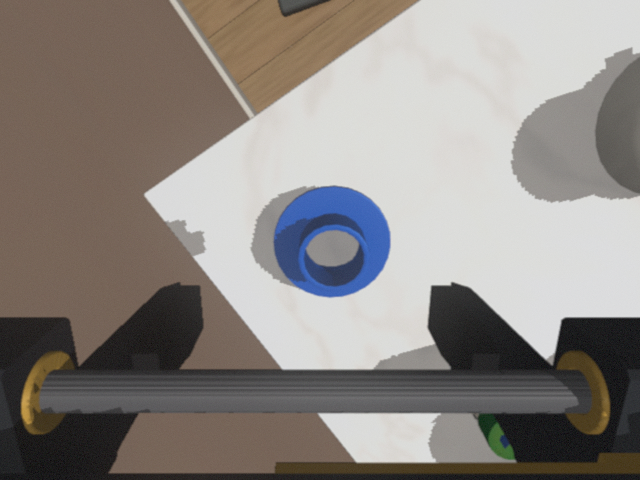

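The lid is upright: flange at (332,241), chimney rim at about (333,259). I tighten the fit with a better mask.

```bash
python3 - <<'E'
import pickle;from shot import *
st,f=pickle.load(open("lid1.pkl","rb"));c=cam(f,st)
h=cv2.cvtColor(f["image"],cv2.COLOR_RGB2HSV);m=cv2.inRange(h,(100,110,25),(130,255,255))
cn=max(cv2.findContours(m,0,1)[0],key=cv2.contourArea);hull=cv2.convexHull(cn)
th=np.linspace(0,2*np.pi,90)
def model(x,y):
    P=[np.c_[x+r*np.cos(th),y+r*np.sin(th),0*th+z] for r,z in((.05,.025),(.05,.031),(.028,.065))]
    return cv2.convexHull(proj(c,np.vstack(P)).astype(np.float32))
def cen(h): M=cv2.moments(h);return np.array([M["m10"],M["m01"]])/M["m00"]
r=least_squares(lambda p:cen(model(*p))-cen(hull),[.507,-.19])
print(r.x,cv2.contourArea(hull),cv2.contourArea(model(*r.x)),cv2.boundingRect(hull),cv2.boundingRect(model(*r.x)))
print(ray(c,(333,259),.065),ray(c,(332.5,241),.031))
to(st,(*r.x,.12),2.82)
E
```

```text
[ 0.51009329 -0.18815198] 9906.0 10475.244319491787 (274, 187, 116, 110) (272, 184, 119, 114)
[ 0.51025181 -0.18855388  0.065     ] [ 0.50760868 -0.18666684  0.031     ]
shift [-0.0799  0.0288  0.1973] turn [ 0.0004 -0.0004  0.0005]
```

servo_tool:
  steps:
    - [-0.04, 0.0145, 0.05, 0, 0, 0]
    - [-0.04, 0.0145, 0.05, 0, 0, 0]
    - [0, 0, 0.05, 0, 0, 0]
    - [0, 0, 0.05, 0, 0, 0]
    - [0, 0, 0.05, 0, 0, 0]
    - [0, 0, 0.05, 0, 0, 0]
    - [0, 0, 0.035, 0, 0, 0]
    - [0, 0, 0.02, 0, 0, 0]
    - [0, 0, 0, 0, 0, 0]

```text
t: 4.38
position: [0.5101, -0.1891, 0.041]
ee_rot: [3.141, -0.001, 2.82]
contact_force: [0.6, 0.5, -0.1]
finger_gap: 0.0881
finger_force: 0.0
```

servo_tool:
  steps:
    - [0, 0, 0, 0, 0, 0]
    - [0, 0, 0, 0, 0, 0]
    - [0, 0, 0, 0, 0, 0]
    - [0, 0, 0, 0, 0, 0]
    - [0, 0, 0, 0, 0, 0]
    - [0, 0, 0, 0, 0, 0]
  claw: -1
  grip_force: 20

```text
t: 5.12
position: [0.5105, -0.1899, 0.0416]
ee_rot: [-3.141, 0.001, 2.82]
contact_force: [-0.1, -1.1, 3.4]
finger_gap: 0.0571
finger_force: 20.0
```

```bash
python3 - <<'E'
from shot import *
st=bot.observe();print(st["t"],st["position"],st["ee_rot"],st["finger_gap"],st["finger_force"],st["contact_force"])
to(st,(.504,.1135,.20),2.82)
E
```

```text
5.125 [ 0.51050281 -0.18986285  0.04158348] [-3.14127386e+00  7.50240418e-04  2.81983270e+00] 0.05714803236950555 19.99818929907633 [-0.06630937 -1.10192039  3.40243583]
shift [ 0.204   0.5714 -0.3172] turn [-0.0002  0.0005 -0.0001]
```

servo_tool:
  steps:
    - [0, 0, -0.02, 0, 0, 0]
    - [0, 0, -0.06, 0, 0, 0]
    - [0, 0, -0.08, 0, 0, 0]
    - [0, 0, -0.08, 0, 0, 0]
    - [0, 0, -0.08, 0, 0, 0]
    - [0.02, 0.057, 0, 0, 0, 0]
    - [0.026, 0.0735, 0, 0, 0, 0]
    - [0.026, 0.0735, 0, 0, 0, 0]
    - [0.026, 0.0735, 0, 0, 0, 0]
    - [0.026, 0.0735, 0, 0, 0, 0]
    - [0.026, 0.0735, 0, 0, 0, 0]
    - [0.026, 0.0735, 0, 0, 0, 0]
    - [0.02, 0.057, 0, 0, 0, 0]
    - [0.008, 0.0165, 0, 0, 0, 0]
    - [0, 0, 0, 0, 0, 0]
    - [0, 0, 0, 0, 0, 0]

```text
t: 7.12
position: [0.5038, 0.1129, 0.2012]
ee_rot: [-3.141, -0.0, 2.819]
contact_force: [-0.1, 0.4, -1.9]
finger_gap: 0.0567
finger_force: 20.0
```

```bash
python3 - <<'E'
from shot import *
st,f,c=shot("lid2");z0=st["position"][2]-.0416
h=cv2.cvtColor(f["image"],cv2.COLOR_RGB2HSV);m=cv2.inRange(h,(100,110,25),(130,255,255));m[:, :]=m
cn=max(cv2.findContours(m,0,1)[0],key=cv2.contourArea);x,y,w,hh=cv2.boundingRect(cn);print(x,y,w,hh)
g=bot.grab_frame("scene");cv2.imwrite("pics/sc2.png",cv2.resize(g["image"][150:350,200:460,::-1],None,fx=2,fy=2))
a=f["image"][:,:,::-1];b=cv2.resize(g["image"][170:330,220:420,::-1],(600,480),interpolation=2)
cv2.imwrite("pics/both2.png",cv2.resize(np.hstack([a,b]),(800,310)))
E
```

```text
7.125 [0.5038 0.1129 0.2012] [-3.1412e+00 -1.0000e-04  2.8190e+00] [-0.01  0.09  1.79 -0.    1.26 -1.26] [-0.1   0.37 -1.94]
197 170 238 201
```

View pics/both2.png

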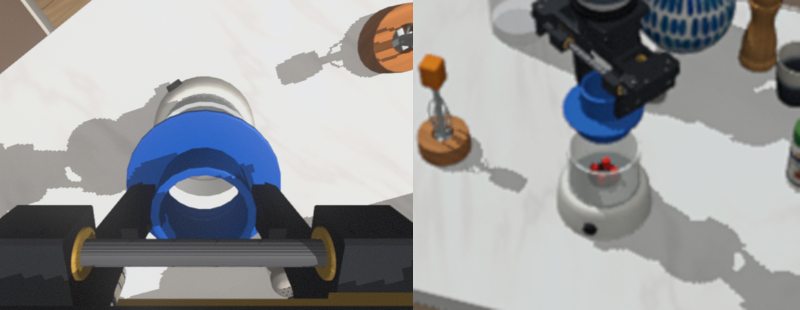

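The lid hangs level in the fingers with the tub below it. I work out the lid's centre in the hand from the flange's edge.

```bash
python3 - <<'E'
import pickle;from shot import *
st,f=pickle.load(open("lid2.pkl","rb"));c=cam(f,st);z0=st["position"][2]-.0416
th=np.linspace(0,2*np.pi,720)
def bb(p):
    q=np.vstack([proj(c,np.c_[p[0]+.05*np.cos(th),p[1]+.05*np.sin(th),0*th+z0+z]) for z in(.025,.031)])
    return np.array([q[:,0].min()-197,q[:,0].max()-434,q[:,1].min()-170])
r=least_squares(bb,st["position"][:2]);print(r.x,r.fun,"offset",r.x-st["position"][:2])
to(st,(.504-(r.x[0]-st["position"][0]),.1135-(r.x[1]-st["position"][1]),.1316),2.82)
E
```

```text
[0.5037839  0.11319992] [-2.65791972  2.65646741  0.43650611] offset [-6.28829829e-05  3.46505770e-04]
shift [-0.0002  0.0008  0.1392] turn [-0.0003 -0.     -0.0007]
```

servo_tool:
  steps:
    - [0, 0.001, 0.03, 0, 0, 0]
    - [0, 0, 0.03, 0, 0, 0]
    - [0, 0, 0.03, 0, 0, 0]
    - [0, 0, 0.015, 0, 0, 0]
    - [0, 0, 0.012, 0, 0, 0]
    - [0, 0, 0.01, 0, 0, 0]
    - [0, 0, 0.006, 0, 0, 0]
    - [0, 0, 0.004, 0, 0, 0]
    - [0, 0, 0.003, 0, 0, 0]
    - [0, 0, 0, 0, 0, 0]
    - [0, 0, 0, 0, 0, 0]

```text
t: 8.6
position: [0.5043, 0.1143, 0.1319]
ee_rot: [3.141, 0.001, 2.82]
contact_force: [-2.3, 0.7, 5.4]
finger_gap: 0.0568
finger_force: 20.0
```

servo_tool:
  steps:
    - [0, 0, 0, 0, 0, 0]
    - [0, 0, 0, 0, 0, 0]
    - [0, 0, 0, 0, 0, 0]
    - [0, 0, 0, 0, 0, 0]
    - [0, 0, -0.02, 0, 0, 0]
    - [0, 0, -0.06, 0, 0, 0]
    - [0.016, 0, -0.1, 0, 0, 0]
    - [0.016, 0, -0.1, 0, 0, 0]
    - [0.016, 0, -0.06, 0, 0, 0]
    - [0.016, 0, 0, 0, 0, 0]
    - [0, 0, 0, 0, 0, 0]
    - [0, 0, 0, 0, 0, 0]
  claw: 1

```text
t: 10.1
position: [0.4729, 0.1243, 0.2996]
ee_rot: [-3.141, -0.003, 2.82]
contact_force: [-0.5, 1.1, -0.7]
finger_gap: 0.0882
finger_force: 0.0
```

```bash
python3 - <<'E'
from shot import *
st,f,c=shot("mix2")
h=cv2.cvtColor(f["image"],cv2.COLOR_RGB2HSV);m=cv2.inRange(h,(100,110,25),(130,255,255))
cn=max(cv2.findContours(m,0,1)[0],key=cv2.contourArea);hull=cv2.convexHull(cn)
th=np.linspace(0,2*np.pi,90)
def model(x,y,z0=.09):
    P=[np.c_[x+r*np.cos(th),y+r*np.sin(th),0*th+z+z0] for r,z in((.05,.025),(.05,.031),(.028,.065))]
    return cv2.convexHull(proj(c,np.vstack(P)).astype(np.float32))
def cen(h): M=cv2.moments(h);return np.array([M["m10"],M["m01"]])/M["m00"]
r=least_squares(lambda p:cen(model(*p))-cen(hull),[.504,.1135])
print("lid",r.x,cv2.boundingRect(hull),cv2.boundingRect(model(*r.x)))
mr=cv2.inRange(h,(0,110,40),(6,255,255))|cv2.inRange(h,(174,110,40),(180,255,255))
for b in blobs(mr,20): print(b,ray(c,b[1],.072).round(4))
u,v=proj(c,[.504,.1135,.074])[0].astype(int);cr=f["image"][v-70:v+70,u-80:u+80]
a=cv2.resize(f["image"],(400,300));cv2.imwrite("pics/m2.png",np.hstack([a,cv2.resize(cr,(400,300),interpolation=2)])[:,:,::-1])
to(st,(.474-.04,.345,.29),2.82)
E
```

```text
10.1 [0.4729 0.1243 0.2996] [-3.1406e+00 -2.6000e-03  2.8198e+00] [ 0.01 -0.06  1.74 -0.    1.47 -1.24] [-0.51  1.05 -0.73]
lid [0.50334526 0.11491934] (257, 179, 119, 115) (255, 177, 122, 118)
(91, [323.5, 234.6], [319, 229, 11, 11]) [0.517 0.118 0.072]
(86, [304.0, 232.3], [299, 227, 10, 11]) [0.509  0.1013 0.072 ]
shift [0.2135 0.3942 0.0194] turn [-0.0006 -0.0017 -0.0002]
```

View pics/m2.png

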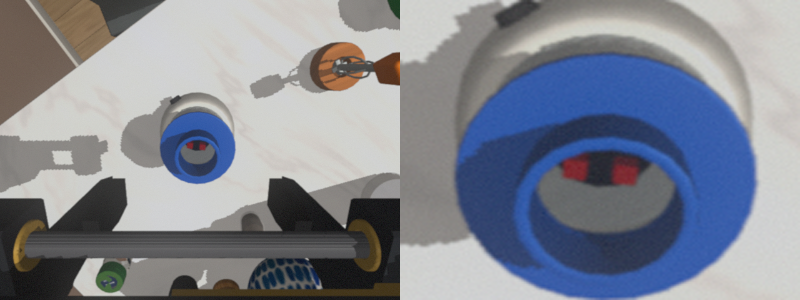

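The lid sits flat on the tub. Through the chimney two red blocks show at (304,232) and (323,235) in the full frame, and the slots lie at about 64.5°. On to the beater.

servo_tool:
  steps:
    - [0.0237, 0.0438, 0.002, 0, 0, 0]
    - [0.0237, 0.0438, 0.002, 0, 0, 0]
    - [0.0237, 0.0438, 0.002, 0, 0, 0]
    - [0.0237, 0.0438, 0.002, 0, 0, 0]
    - [0.0237, 0.0438, 0.002, 0, 0, 0]
    - [0.0237, 0.0438, 0.002, 0, 0, 0]
    - [0.0237, 0.0438, 0.002, 0, 0, 0]
    - [0.0237, 0.0438, 0.002, 0, 0, 0]
    - [0.0237, 0.0438, 0.002, 0, 0, 0]
    - [0, 0, 0, 0, 0, 0]
    - [0, 0, 0, 0, 0, 0]

```text
t: 11.52
position: [0.4348, 0.3445, 0.2914]
ee_rot: [-3.14, -0.001, 2.82]
contact_force: [-0.9, -0.1, -0.1]
finger_gap: 0.088
finger_force: 0.0
```

```bash
python3 - <<'E'
from shot import *
st,f,c=shot("bt1")
h=cv2.cvtColor(f["image"],cv2.COLOR_RGB2HSV);m=cv2.inRange(h,(4,215,100),(18,255,255))
for b in blobs(m,100): print(b,ray(c,b[1],.166).round(4))
cr=f["image"][100:360,170:470];a=cv2.resize(cr,(690,598),interpolation=2);cv2.imwrite("pics/b1.png",a[:,:,::-1])
E
```

```text
11.525 [0.4348 0.3445 0.2914] [-3.1403e+00 -7.0000e-04  2.8198e+00] [ 0.46  0.1   1.6  -0.    1.45 -0.79] [-0.94 -0.06 -0.08]
```

View pics/b1.png

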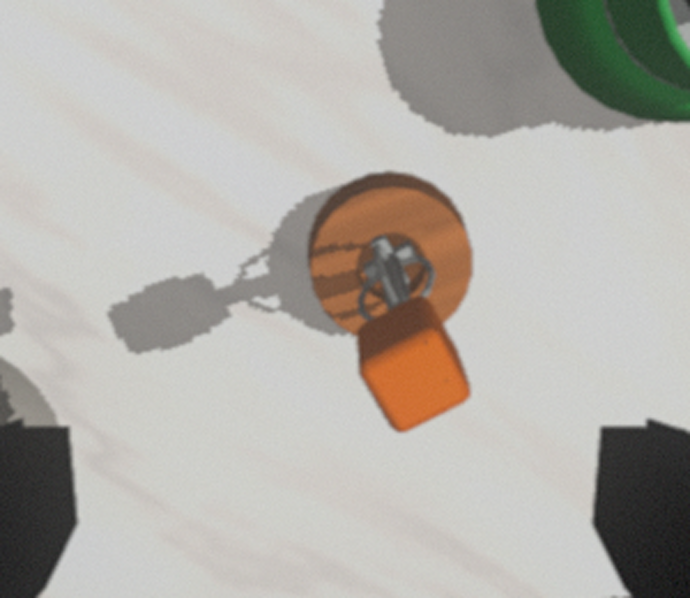

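The crop shows the knob's top face with corners at about (361,372), (402,431), (469,397) and (437,337), and the stand's top centred at (391,263).

```bash
python3 - <<'E'
import pickle;from shot import *
st,f=pickle.load(open("bt1.pkl","rb"));c=cam(f,st)
h=lambda p:ray(c,(p[0]/2.3+170,p[1]/2.3+100),.166)
C=np.array([h(p)[:2] for p in((361,372),(402,431),(469,397),(437,337))]);print(C.round(4),C.mean(0))
for i in range(4):
    d=C[(i+1)%4]-C[i];print(np.linalg.norm(d).round(4),np.degrees(np.arctan2(d[1],d[0])).round(1)%90)
print("stand",ray(c,(391/2.3+170,263/2.3+100),.03))
# colour based: bright top face
im=f["image"].astype(int);m=((im[:,:,0]>190)&(im[:,:,2]<70)).astype(np.uint8)*255;m[:, :320]*=(np.arange(320)>300).astype(np.uint8)
for b in blobs(m,100): print(b,ray(c,b[1],.166))
if m.any():
    cn=max(cv2.findContours(m,0,1)[0],key=cv2.contourArea);B=cv2.boxPoints(cv2.minAreaRect(cn));P=np.array([ray(c,p,.166)[:2] for p in B]);print(P.round(4),P.mean(0))
    for i in range(2): d=P[i+1]-P[i];print(np.linalg.norm(d),np.degrees(np.arctan2(d[1],d[0]))%90)
E
```

```text
[[0.4671 0.3425]
 [0.4897 0.3486]
 [0.4853 0.3714]
 [0.4635 0.3677]] [0.47641956 0.35754042]
0.0235 14.9
0.0233 11.0
0.0221 9.800000000000011
0.0254 8.0
stand [0.47456054 0.35770478 0.03      ]
(1020, [351.6, 265.9], [330, 246, 43, 40]) [0.47549848 0.35796563 0.166     ]
[[0.4668 0.3443]
 [0.4621 0.3678]
 [0.4847 0.3715]
 [0.4897 0.3476]] [0.4758317  0.35778007]
0.023966622957226593 11.196008002272194
0.022865763256281733 9.494072077608424
```

The beater stands upright at (0.476, 0.358) with its splines at about 10.5°. I turn the gripper square to the knob and descend.

servo_tool:
  steps:
    - [-0.035, 0.0256, 0.02, 0, 0, 0]
    - [-0.0344, 0.0256, 0.02, 0, 0, 0]
    - [0, 0, 0.03, 0, 0, -0.08]
    - [0, 0, 0.03, 0, 0, -0.08]
    - [0, 0, 0.03, 0, 0, -0.08]
    - [0, 0, 0.03, 0, 0, -0.081]
    - [0, 0, 0.05, 0, 0, 0]
    - [0, 0, 0.05, 0, 0, 0]
    - [0, 0, 0.04, 0, 0, 0]
    - [0, 0, 0.029, 0, 0, 0]
    - [0, 0, 0, 0, 0, 0]
    - [0, 0, 0, 0, 0, 0]

```text
t: 13.08
position: [0.4764, 0.3586, 0.1285]
ee_rot: [3.141, 0.001, -2.959]
contact_force: [0.8, -0.0, -0.0]
finger_gap: 0.0882
finger_force: 0.0
```

```bash
python3 - <<'E'
from shot import *
st=bot.observe();to(st,(.4758,.3578,.127),np.radians(190.5))
E
```

```text
shift [ 0.0014 -0.0014  0.003 ] turn [ 0.0002  0.0008 -0.0005]
```

servo_tool:
  steps:
    - [0, 0, 0, 0, 0, 0]
    - [0, 0, 0, 0, 0, 0]
    - [0, 0, 0, 0, 0, 0]
    - [0, 0, 0, 0, 0, 0]
    - [0, 0, 0, 0, 0, 0]
    - [0, 0, 0, 0, 0, 0]
    - [0, 0, 0, 0, 0, 0]
    - [0, 0, 0, 0, 0, 0]
    - [0, 0, 0, 0, 0, 0]
  claw: -1
  grip_force: 45

```text
t: 14.2
position: [0.4758, 0.3584, 0.1277]
ee_rot: [3.142, -0.0, -2.959]
contact_force: [-0.2, -0.7, 0.1]
finger_gap: 0.0274
finger_force: 44.9
```

servo_tool:
  steps:
    - [0, 0, -0.03, 0, 0, 0]
    - [0, 0, -0.06, 0, 0, 0]
    - [0, 0, -0.08, 0, 0, 0]
    - [0, 0, -0.08, 0, 0, 0]
    - [0, 0, -0.07, 0, 0, 0]
    - [0, 0, -0.035, 0, 0, 0]
    - [0.0048, -0.05, 0, 0, 0, 0]
    - [0.0048, -0.07, 0, 0, 0, 0]
    - [0.0048, -0.07, 0, 0, 0, 0]
    - [0.0048, -0.07, 0, 0, 0, 0]
    - [0.0048, -0.07, 0, 0, 0, 0]
    - [0.0048, -0.07, 0, 0, 0, 0]
    - [0.005, -0.0615, 0, 0, 0, 0]
    - [0, -0.03, 0, 0, 0, 0]
    - [0, 0, 0, 0, 0, 0.1]
    - [0, 0, 0, 0, 0, 0.1]
    - [0, 0, 0, 0, 0, 0.1]
    - [0, 0, 0, 0, 0, 0.1]
    - [0, 0, 0, 0, 0, 0]
    - [0, 0, 0, 0, 0, 0]

```text
t: 16.7
position: [0.5037, 0.1139, 0.3051]
ee_rot: [-3.142, -0.0, 2.699]
contact_force: [1.6, -0.4, -1.6]
finger_gap: 0.0278
finger_force: 44.9
```

```bash
python3 - <<'E'
from shot import *
st,f,c=shot("hv")
to(st,(.504,.1136,.30),np.radians(154.5))
g=bot.grab_frame("scene");cs=cam(g)
for p in((*st["position"][:2],st["position"][2]+.019-.138),(*st["position"][:2],st["position"][2])): print(proj(cs,p),proj(c,p))
b=cv2.resize(g["image"][170:300,250:400,::-1],(400,347),interpolation=2)
a=cv2.resize(f["image"][80:427,120:520,::-1],(400,347))
cv2.imwrite("pics/hv_.png",np.hstack([a,b]))
E
```

```text
16.7 [0.5037 0.1139 0.3051] [-3.1415e+00 -4.0000e-04  2.6991e+00] [-0.01 -0.    1.67  0.    1.47 -1.14] [ 1.6  -0.36 -1.58]
shift [-0.0009 -0.0003  0.0101] turn [-0.     -0.0003  0.0016]
[[316.78502919 224.55168193]] [[314.82164665 221.26996711]]
[[316.4703713  186.89617348]] [[314.71880659 305.53861309]]
```

View pics/hv_.png

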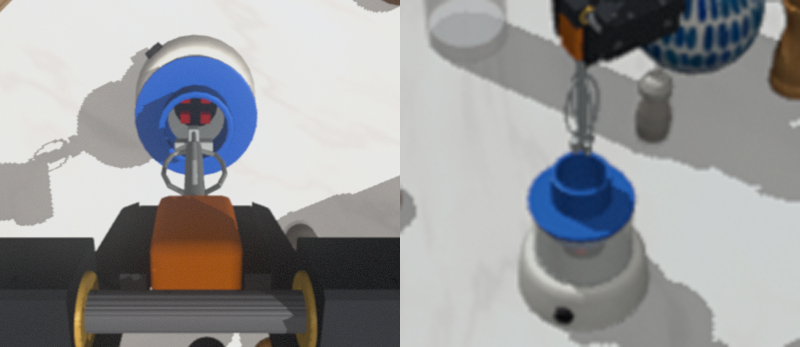

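The wrist view shows the beater hanging upright, with its foot at (314,220) in the full frame, straight over the chimney and with the slots square to the image. Lowering it now.

servo_tool:
  steps:
    - [-0.001, 0, 0.03, 0, 0, 0.0016]
    - [0, 0, 0.035, 0, 0, 0]
    - [0, 0, 0.035, 0, 0, 0]
    - [0, 0, 0.035, 0, 0, 0]
    - [0, 0, 0.035, 0, 0, 0]
    - [0, 0, 0.03, 0, 0, 0]
    - [0, 0, 0.01, 0, 0, 0]
    - [0, 0, 0, 0, 0, 0]
    - [0, 0, 0, 0, 0, 0]

```text
t: 17.92
position: [0.5047, 0.1134, 0.2009]
ee_rot: [3.141, 0.001, 2.693]
contact_force: [0.9, -0.3, -1.2]
finger_gap: 0.0277
finger_force: 44.9
```

servo_tool:
  steps:
    - [0, 0, 0.008, 0, 0, 0]
    - [0, 0, 0.008, 0, 0, 0]
    - [0, 0, 0.008, 0, 0, 0]
    - [0, 0, 0.006, 0, 0, 0]
    - [0, 0, 0, 0, 0, 0]

```text
t: 18.55
position: [0.504, 0.1135, 0.1849]
ee_rot: [-3.141, -0.001, 2.693]
contact_force: [0.2, 0.2, -1.5]
finger_gap: 0.0274
finger_force: 44.9
```

servo_tool:
  steps:
    - [0, 0, 0.004, 0, 0, 0]
    - [0, 0, 0.004, 0, 0, 0]
    - [0, 0, 0.003, 0, 0, 0]
    - [0, 0, 0.002, 0, 0, 0]
    - [0, 0, 0, 0, 0, 0]
    - [0, 0, 0, 0, 0, 0]
    - [0, 0, 0, 0, 0, 0]

```text
t: 19.42
position: [0.5044, 0.1134, 0.179]
ee_rot: [3.141, 0.0, 2.693]
contact_force: [-0.3, -0.2, 2.2]
finger_gap: 0.0281
finger_force: 44.9
```

The foot is on the slot floor at the expected height of 0.179 and lightly loaded, so the splines are in. Now I press the drive down.

servo_tool:
  steps:
    - [0, 0, 0.003, 0, 0, 0]
    - [0, 0, 0.003, 0, 0, 0]
    - [0, 0, 0.003, 0, 0, 0]
    - [0, 0, 0.003, 0, 0, 0]
    - [0, 0, 0, 0, 0, 0]
    - [0, 0, 0, 0, 0, 0]

```text
t: 20.18
position: [0.5047, 0.1134, 0.1735]
ee_rot: [3.141, 0.001, 2.693]
contact_force: [-0.8, -0.4, 7.6]
finger_gap: 0.0275
finger_force: 44.9
```

servo_tool:
  steps:
    - [0, 0, 0.003, 0, 0, 0]
    - [0, 0, 0.002, 0, 0, 0]
    - [0, 0, 0, 0, 0, 0]
    - [0, 0, 0, 0, 0, 0]
    - [0, 0, 0, 0, 0, 0]

```text
t: 20.8
position: [0.5058, 0.1131, 0.1731]
ee_rot: [3.141, 0.004, 2.693]
contact_force: [-4.2, -1.5, 20.1]
finger_gap: 0.0274
finger_force: 45.1
```

```bash
python3 - <<'E'
from shot import *
st,f,c=shot("end");print(st["finger_force"],np.abs(st["joint_velocities"]).max())
g=bot.grab_frame("scene");b=cv2.resize(g["image"][170:300,250:400,::-1],(400,347),interpolation=2)
cv2.imwrite("pics/end_.png",np.hstack([cv2.resize(f["image"][80:427,120:520,::-1],(400,347)),b]))
E
```

```text
20.8 [0.5058 0.1131 0.1731] [3.1407 0.0039 2.6934] [-0.01  0.12  1.81 -0.    1.2  -1.13] [-4.25 -1.52 20.11]
45.05800782004371 0.001227630278436384
```

View pics/end_.png

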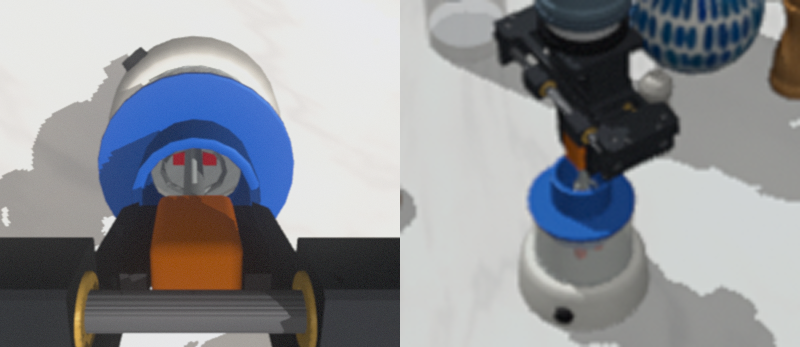

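The lid is still flat, the beater stands between the red blocks at (195,160), and the push is steady at 20 N. Handing in.

```bash
python3 -c "
from workcell import bot
print(bot.hand_in())"
```

```text
the job is handed in; nothing more can be done
None
```

I handed the job in at about 21 s: the lid is seated, the beater meshed, and the knob still gripped with the drive pressed about 6 mm to its stop at a steady 20 N; the hand-in call returned no verdict.

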